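Set the knife gap of a film-casting plate with a gauge blade

ROBOT

A 6-joint arm with a two-finger parallel gripper is mounted at the origin on a cart in front of the work surface, level with it; the furniture and walls round the work are solid. World frame = base frame: x ahead of the robot, y to its left, z up, the work surface at z = 0. Lengths are in m, angles in rad, forces in N, time in s.
With the tool pointing down it reaches from about 0.4 to 0.825 m from the base axis. Payload 7 kg.
Tool frame: the origin (TCP) lies at the very end of the fingers, on their centre line; the grasp point (between the pads) lies 19 mm behind it; z points along the fingers, x is the direction in which the jaws open and shut, and the axes are right-handed (so a half turn about z gives the same grasp; the last joint's range is limited). The gripper opens to 85 mm and grips with 20 to 120 N. Pads are 22 mm wide; open, the fingers measure 114 mm over their backs; the gripper's body (76 mm by 85 mm) begins 54 mm behind the grasp point. The pads swing forward as they close: fully open they stand 13 mm farther back than shut.
Start: joints at [-0.883, 0.359, 0.012, 0, -1.224, -0.288], TCP at [0.263, -0.622, 0.231] pointing down, gripper open.
Joint ranges: [-3.07, 3.07], [-1.43, 2.12], [-1.02, 1.25], [-3.03, 1.67], [-3.05, -0], [-3.03, 3.03]. Speed limits (rad/s): [2.39, 2.39, 3.01, 3.14, 3.14, 3.14].

INTERFACE

Orientations are given as a unit quaternion [w, x, y, z].
In Python, from station import robot, grip, solver, get_obs, capture, job, nets gives the robot as it stands. Calls block until the motion is done:
- robot.move_to(position, orientation): joint-space move of the TCP to a pose.
- robot.move_straight(position, orientation=None, max_speed=0.15, stop_force=None): straight line of the TCP; orientation=None keeps the orientation; max_speed is the mean speed in m/s. With stop_force (N) it stops when the force on the tool has changed by that much, and returns True; else False.
- robot.movej(angles): joint-space move.
- grip(opening, newtons=None): opening from 0.0 (shut) to 1.0 (fully open); newtons is the grip in N (None keeps the last); returns when the fingers have stopped.
- robot.wait(seconds).
- solver.inverse_kinematics(position, orientation): joint angles nearest the present ones, or None.
- get_obs(): the state.
- capture(name): name is "scene" or "top" or "wrist"; returns a dict with "frame" (400x640x3 uint8, blue, green, red), "z_map" (400x640 float32, m along the optical axis (not along the pixel's ray), 0 where there is no reading), "fx", "fy", "cx", "cy" (pixels), "rvec" (rotation vector, rad) and "tvec" (3), from world to camera coordinates, as OpenCV has them. Camera axes: x right, y down, z forward; pixel columns grow to the right and rows downward; lengths in m; the calibration is good to about 2 mm. A picture is of the moment at which its call begins.
A pose or a line that the arm cannot do raises robot.MotionError and nothing moves.
- job.job_done(): hands the job in, once; it reports no verdict.
Trained networks look in a picture, given as the dict that the camera call returned (one of the last four; its "shot" number tells which), for a name from the list of things; names that differ only in an ending like _2 or _b are one class to them, and where a whole thing is asked for, a point or a joint stands for the part that bears it (a point fixed in the world has none). Each returns a list of dicts, best first, with "conf" (0 to 1); they miss things now and then, are a little off and sometimes report something else, mostly with a low value. They report only what shows in the picture. A call takes as long as a camera call.
- nets.boxes_of(picture, target): "xy" ([column, row] in pixels, amid what is visible of it).
- nets.mark_of(picture, target): "xy" ([column, row] in pixels: a listed point, or the origin of a listed thing).
The state is a dict: "time": time; "qpos": joint angles; "qvel": joint speeds; "effort": joint torques, N m; "tool_pos": TCP position; "ee_rot": TCP orientation; "ft_force": force on the tool from outside, world axes, zero at the start; "wrist_torque": the same for the moment, N m; "opening": opening from 0.0 (shut) to 1.0 (fully open).
Only numpy, scipy, OpenCV 4.12 (cv2) and the standard library are available. Lean on these libraries where they do the work, as an engineer would, in place of code of your own. Each camera call takes 0.05 s, during which the arm holds its last target.

TASK

Set the knife gap of the film-casting plate: take the gauge with the yellow grip, lay its blade flat on the plate and slide it straight in under the raised knife until the knife's front face stands over the red band on the blade. Then press the knife down by its black pad until it rests on the blade, and leave the gauge nipped there at that depth. Leave the blue gauge and everything else on the bench where they are.

Things in the scene. Friction and masses are not known exactly. Their poses are not given: they have to be found in the camera images.
- yellow_gauge_grip (a point): Centre of the yellow upright grip (34 along the blade, 12 across, 38 tall) of the gauge to use; grasp it across its 12 mm from above. Its loose flat steel blade (120x28x7) lies flat, underside 25.5 mm below this point; tip 100 mm ahead, rear end 20 mm behind. Grip top 19 mm above this point. x along the blade to its tip, y across, z up. About 0.12 kg.
- yellow_gauge_band (a point): Centre of the red depth band painted across the yellow gauge's blade, on the blade's top face, 7 mm above its underside. The band is 10 mm wide along the blade; its centre is 70 mm ahead of the grip's centre and 30 mm behind the blade's tip. Same axes as the grip.
- blue_gauge_grip (a point): Centre of the blue grip of the other gauge, the wrong one: of the same shape and with a red band too, but its blade is 4 mm thick. Not to be used or moved.
- gap_mouth (a point): On top of the fixed metal film-casting plate (10 mm high, 110 wide, reaching 110 mm to -x and 55 to +x of here), below the middle of the knife's front face. x: the way the blade slides in, y along the knife, z up. The knife is a grey bar 86 long, 16 thick (from here to +x), steel lower edge, between posts 44 mm apart in the clear, centred on y = 0. The gap is open behind: no stop.
- knife (a joint): How far the knife is down, in m: 0 fully raised (14 mm gap above the plate), 0.014 down on the plate; the gap is 14 mm less this value. It starts 0 to 3 mm down. It slides stiffly, stays where it is left and moves down when pressed with about 3 N; on the yellow gauge it stops at 0.007.
- knife_pad (a point): Centre of the top of the round black press pad, 32 mm across, on top of the knife, 8 mm behind the knife's front face. It moves with the knife: 52 mm above the plate's top face when fully raised. The knife's bar ends 19 mm below this point.
- timer: White laboratory timer lying on the bench, 62x66x19 mm, loose bystander; origin at the centre of its underside.
- tape_roll: Roll of yellow tape lying flat, 72x72x18 mm, loose bystander; origin at the centre of its underside.
- petri: Two stacked clear petri dishes, 70x70x32 mm, loose bystander; origin at the centre of the underside.
- vial: Clear vial with a pale cap, 25x25x50 mm, standing, loose bystander; origin at the centre of its underside.

How it is judged:
By the outcome, as a careful person would: the job done as asked, in the order asked, and still so for the second after the job is handed in, with the robot touching nothing.
It also fails if it takes over 46 s, if anything falls off the work surface, if the arm or the gripper's body presses on something with over 40 N, if the wrist force passes 120 N, or if a joint passes its speed limit or range.

## Working session

There is one attempt and no reset: what is moved stays moved. The work goes in short steps, each a Python script; the robot and the scene stay as the last script left them, time stands still between calls to the robot, and variables do not carry over. Pictures are saved under pics/ and viewed, and the job is handed in when it is done.

```bash
ls; mkdir -p pics; cat > h.py <<'E'
import numpy as np, cv2
from station import robot, grip, solver, get_obs, capture, job, nets
def RT(p):
    return cv2.Rodrigues(np.array(p["rvec"],float))[0], np.array(p["tvec"],float).ravel()
def at_z(p,xy,z):
    R,t=RT(p); d=R.T@np.array([(xy[0]-p["cx"])/p["fx"],(xy[1]-p["cy"])/p["fy"],1]); c=-R.T@t
    return c+d*(z-c[2])/d[2]
def at_depth(p,xy):
    R,t=RT(p); u,v=int(round(xy[0])),int(round(xy[1])); z=p["z_map"][v,u]
    return R.T@(np.array([(xy[0]-p["cx"])/p["fx"]*z,(xy[1]-p["cy"])/p["fy"]*z,z])-t)
def cloud(p):
    R,t=RT(p); v,u=np.mgrid[0:400,0:640]; z=p["z_map"]
    P=np.stack([(u-p["cx"])/p["fx"]*z,(v-p["cy"])/p["fy"]*z,z],-1)
    W=(P-t)@R; W[z==0]=np.nan; return W
def proj(p,X):
    R,t=RT(p); c=R@np.array(X)+t; return np.array([p["fx"]*c[0]/c[2]+p["cx"],p["fy"]*c[1]/c[2]+p["cy"]])
E
python3 - <<'E'
from h import *
np.set_printoptions(precision=4,suppress=True)
for n in ("top","scene"):
    p=capture(n); cv2.imwrite(f"pics/{n}0.png",p["frame"]); np.save(f"pics/{n}0.npy",p,allow_pickle=True)
    for t in ["yellow_gauge_grip","yellow_gauge_band","blue_gauge_grip","gap_mouth","knife_pad"]:
        for r in nets.mark_of(p,t)[:2]: print(n,t,np.array(r["xy"]),round(r["conf"],2),at_depth(p,r["xy"]))
    for t in ["timer","tape_roll","petri","vial"]:
        for r in nets.boxes_of(p,t)[:1]: print(n,t,np.array(r["xy"]),round(r["conf"],2),at_z(p,r["xy"],0.01))
print(get_obs())
E
```

```text
pics
top yellow_gauge_grip [364.1 214.1] 0.5 [ 0.4701 -0.1378  0.0032]
top yellow_gauge_grip [424.4 167.3] 0.33 [ 0.3749 -0.0074  1.5384]
top yellow_gauge_band [370.3 197.2] 0.66 [ 0.5328 -0.1603  0.0049]
top yellow_gauge_band [365.9 213.3] 0.62 [ 0.4707 -0.1411  0.0409]
top blue_gauge_grip [415.6 224.9] 0.71 [ 0.4312 -0.3194  0.0388]
top gap_mouth [289.9 187.4] 0.79 [0.5631 0.1357 0.0295]
top knife_pad [287.1 182.2] 0.62 [0.5782 0.1433 0.0588]
top timer [224.8 238.9] 0.55 [0.3726 0.3734 0.01  ]
top tape_roll [346.5 176. ] 0.54 [ 0.6103 -0.0716  0.01  ]
top petri [396.6 171.7] 0.63 [ 0.6282 -0.2568  0.01  ]
scene yellow_gauge_grip [347.6 237.8] 0.57 [ 0.4519 -0.1506  0.0355]
scene yellow_gauge_band [362.  233.7] 0.94 [ 0.5324 -0.1492  0.0087]
scene blue_gauge_grip [409.8 267.3] 0.85 [ 0.4198 -0.3236  0.0314]
scene blue_gauge_grip [277.8 204. ] 0.49 [0.5538 0.1497 0.011 ]
scene gap_mouth [414.7 236.4] 0.74 [ 0.587  -0.2721  0.0126]
scene gap_mouth [276.9 204. ] 0.66 [0.5551 0.1542 0.0093]
scene knife_pad [281.9 184.7] 0.5 [0.6986 0.2472 0.0028]
scene timer [414.9 229.9] 0.35 [ 0.6249 -0.2583  0.01  ]
scene tape_roll [340.9 214.8] 0.9 [ 0.596  -0.0479  0.01  ]
scene petri [415.7 230.1] 0.79 [ 0.625  -0.2604  0.01  ]
scene vial [457.3 236.3] 0.63 [ 0.6513 -0.3619  0.01  ]
{'time': 1.0, 'qpos': array([-0.8829,  0.3586,  0.0119, -0.    , -1.2241, -0.2881]), 'qvel': array([-0.0015,  0.0013, -0.001 , -0.0002, -0.0002, -0.0005]), 'effort': array([ -0.0004, -58.2991,  29.3655,   6.9421,  -0.0008,   0.    ]), 'tool_pos': array([ 0.2627, -0.6217,  0.2313]), 'ee_rot': array([0.    , 0.5526, 0.8334, 0.    ]), 'ft_force': array([ 0.4741,  0.4857, -0.1692]), 'wrist_torque': array([0.0266, 0.0026, 0.0081]), 'opening': 0.9995567380256621}
```

```bash
python3 - <<'E'
import cv2
for n,(x,y,w,h) in {"top":(200,130,280,140),"scene":(230,150,260,150)}.items():
    im=cv2.imread(f"pics/{n}0.png")[y:y+h,x:x+w]
    cv2.imwrite(f"pics/{n}0z.png",cv2.resize(im,None,fx=2.8,fy=2.8,interpolation=cv2.INTER_CUBIC))
E
```

```text
(no output)
```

View pics/top0z.png

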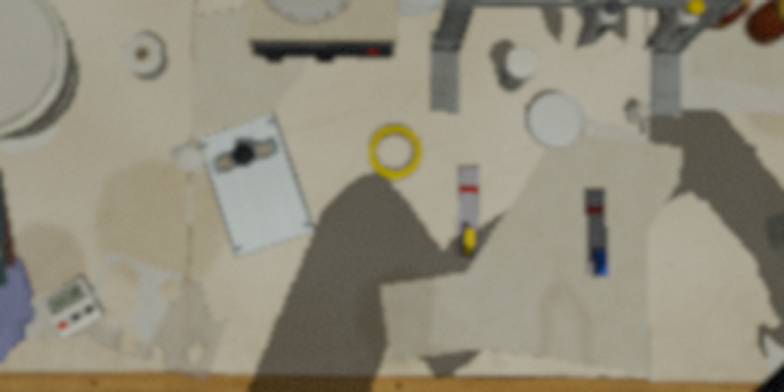

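View pics/scene0z.png

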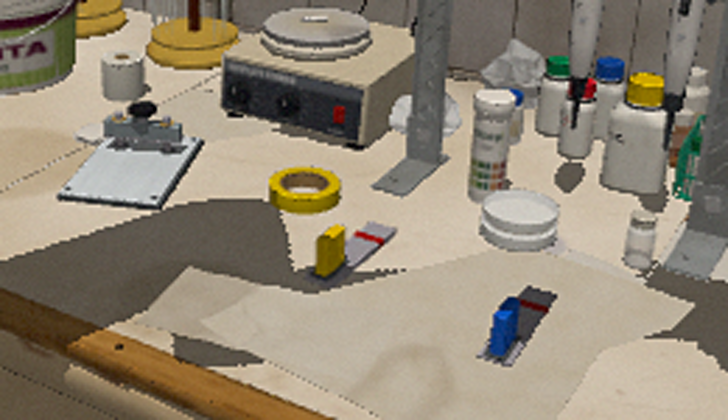

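View pics/top0.png

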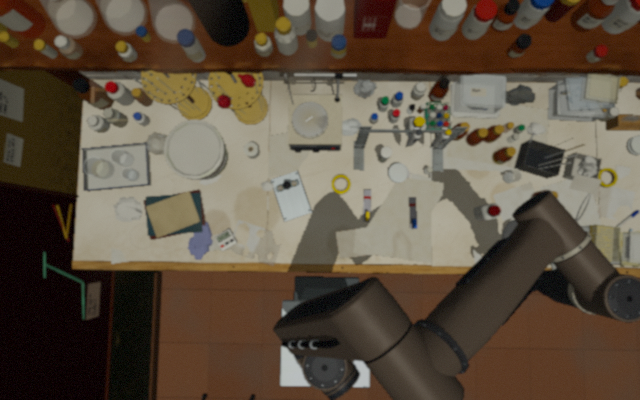

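The top view shows the yellow gauge at about px (367,205), its tip pointing to +x. The knife is at (287,183), and the plate is turned about 19°. Next I'll look closer with the wrist camera.

```bash
cat >> h.py <<'E'
def q(psi): # gauge yaw psi (rad): jaws across
    f=(psi+np.pi/2)/2; return np.array([0,np.cos(f),np.sin(f),0])
E
python3 - <<'E'
from h import *
np.set_printoptions(precision=4,suppress=True)
for i,(x,y,psi) in enumerate([(0.47,-0.02,0.0)]):
    robot.move_to([x,y,0.30],q(psi)); robot.wait(0.2)
    p=capture("wrist"); cv2.imwrite(f"pics/w{i}.png",p["frame"]); np.save(f"pics/w{i}.npy",p,allow_pickle=True)
    R,t=RT(p); print("cam",-R.T@t,R[2],p["fx"])
    for t in ["yellow_gauge_grip","yellow_gauge_band","gap_mouth","knife_pad"]:
        for r in nets.mark_of(p,t)[:2]: print(t,np.array(r["xy"]),round(r["conf"],2),at_depth(p,r["xy"]))
o=get_obs();print(o["time"],o["tool_pos"],o["qpos"])
E
```

```text
cam [ 0.4024 -0.0201  0.4425] [ 0.2657 -0.0001 -0.9641] 282.0952109485146
yellow_gauge_grip [174.3 255.3] 0.69 [ 0.6075 -0.2442  0.033 ]
yellow_gauge_grip [228.8 167.1] 0.55 [ 0.4646 -0.1426  0.0438]
yellow_gauge_band [234.7 206.7] 0.73 [ 0.5343 -0.1494  0.0077]
gap_mouth [417.8 225.3] 0.56 [0.5656 0.1479 0.0092]
gap_mouth [227.1 164.2] 0.45 [ 0.4603 -0.1444  0.0449]
knife_pad [429.9 236.6] 0.91 [0.5631 0.1466 0.0621]
knife_pad [175.  256.6] 0.22 [ 0.6107 -0.2444  0.0311]
3.7333 [ 0.47   -0.0201  0.3   ] [ 0.3772 -0.0271 -0.3044 -0.     -1.2936 -1.9482]
```

View pics/w0.png

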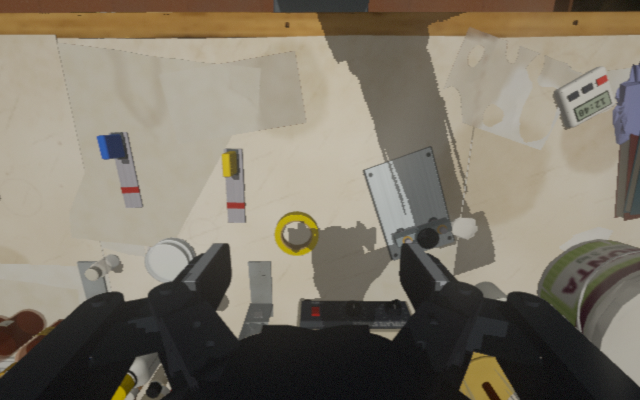

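The wrist view shows everything: grip (230,163), band (236,206), knife pad (428,237) and plate corners (365,172), (432,149). I'll take precise poses from the colour and depth data.

```bash
cat > fit.py <<'E'
from h import *
np.set_printoptions(precision=4,suppress=True)
def rect(pts,name):
    r=cv2.minAreaRect((pts[:,:2]*1000).astype(np.float32)); print(name,len(pts),"c",np.array(r[0]),"sz",np.array(r[1]),"ang",round(r[2],2)); return r
def gauge(p,box):
    W=cloud(p); m=np.zeros((400,640),bool); x0,x1,y0,y1=box
    m=(W[...,0]>x0)&(W[...,0]<x1)&(W[...,1]>y0)&(W[...,1]<y1)
    b,g,r=[p["frame"][...,i].astype(int) for i in range(3)]
    hsv=cv2.cvtColor(p["frame"],cv2.COLOR_BGR2HSV)
    yl=m&(W[...,2]>0.036)&(hsv[...,1]>120); gp=W[yl]; rect(gp,"grip top"); print(" z",np.median(gp[:,2]))
    rd=m&((hsv[...,0]<8)|(hsv[...,0]>172))&(hsv[...,1]>130); rp=W[rd]; print("band mean",rp.mean(0),len(rp))
    # blade
    bl=m&(W[...,2]>0.004)&(W[...,2]<0.011)
    rect(W[bl],"blade"); return gp.mean(0)
def plate(p):
    W=cloud(p); m=(W[...,0]>0.38)&(W[...,0]<0.66)&(W[...,1]>0.02)&(W[...,1]<0.26)
    rect(W[m&(W[...,2]>0.006)&(W[...,2]<0.014)],"plate z10")
    bar=W[m&(W[...,2]>0.030)&(W[...,2]<0.048)]; rect(bar,"bar"); 
    pad=W[m&(W[...,2]>0.053)]; rect(pad,"pad"); print(" padz",np.median(pad[:,2]),"bar hist",np.histogram(W[m][:,2],bins=np.arange(0,0.075,0.003)))
    print("plate z",np.median(W[m&(W[...,2]>0.006)&(W[...,2]<0.014)][:,2]))
if __name__=="__main__":
    p=np.load("pics/w0.npy",allow_pickle=True).item()
    gauge(p,(0.40,0.59,-0.20,-0.10)); plate(p)
E
python3 fit.py
python3 - <<'E'
from h import *
im=np.load("pics/w0.npy",allow_pickle=True).item()["frame"]
a=cv2.resize(im[135:265,355:485],(560,560),interpolation=cv2.INTER_CUBIC); 
cv2.imwrite("pics/w0k.png",a)
E
```

```text
grip top 205 c [ 461.1639 -146.541 ] sz [10.486  32.6551] ang 89.87
 z 0.04412206514942498
band mean [ 0.5316 -0.1484  0.0071] 86
blade 1076 c [ 476.5984 -165.5875] sz [ 90.7703 164.154 ] ang 78.66
plate z10 5560 c [513.3414 181.9921] sz [171.533  217.1875] ang 19.93
bar 506 c [567.0685 144.2791] sz [17.0256 85.9082] ang 19.62
pad 15587 c [513.9318  89.1625] sz [185.0999  38.024 ] ang 48.76
 padz 0.3700147114510776 bar hist (array([12321,   439,   792,  4609,   212,   164,    69,     3,    48,
          48,    55,    56,    53,    52,   253,    37,    30,    30,
          14,    46,   313,     2,     0,     0]), array([0.   , 0.003, 0.006, 0.009, 0.012, 0.015, 0.018, 0.021, 0.024,
       0.027, 0.03 , 0.033, 0.036, 0.039, 0.042, 0.045, 0.048, 0.051,
       0.054, 0.057, 0.06 , 0.063, 0.066, 0.069, 0.072]))
plate z 0.010001643504677096
```

View pics/w0k.png

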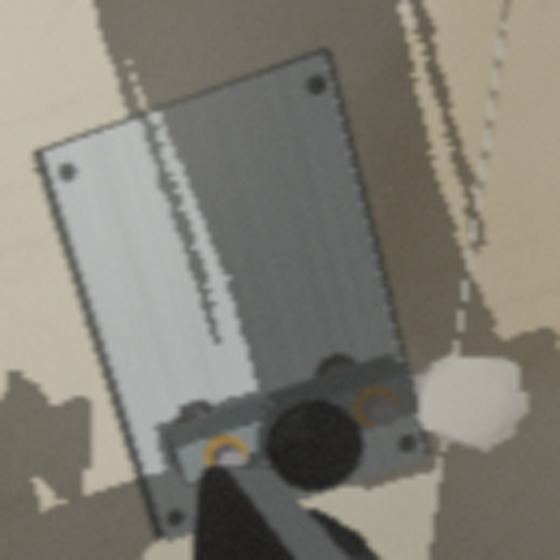

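```bash
cat > fit2.py <<'E'
from fit import *
def plate2(p,mouth=(0.560,0.142),ps=np.radians(19.6)):
    W=cloud(p); z=W[...,2]; d=np.array([np.cos(ps),np.sin(ps)]); n=np.array([-d[1],d[0]])
    L=(W[...,:2]-mouth); a=L@d; b=L@n
    m=(abs(z-0.010)<0.002)&(a>-0.14)&(a<0.08)&(abs(b)<0.09)
    m=cv2.morphologyEx(m.astype(np.uint8),cv2.MORPH_OPEN,np.ones((3,3)))>0
    r=rect(W[m],"plate")
    A=a[m];B=b[m]
    s=(A>-0.09)&(A<-0.03)
    # edges per a-slice -> yaw
    ed=[]
    for a0 in np.arange(-0.1,-0.02,0.008):
        k=(abs(A-a0)<0.004); 
        if k.sum()>10: ed.append((a0,B[k].min(),B[k].max()))
    ed=np.array(ed); 
    print("yaw",np.degrees(ps+np.arctan(np.polyfit(ed[:,0],ed[:,1],1)[0])),np.degrees(ps+np.arctan(np.polyfit(ed[:,0],ed[:,2],1)[0])),"b mid",(ed[:,1]+ed[:,2]).mean()/2,"width",(ed[:,2]-ed[:,1]).mean(),"a min",np.percentile(A,0.5),A.min())
    k=(z>0.056)&(z<0.066)&(abs(a)<0.05)&(abs(b)<0.05); P=W[k]; c=cv2.minEnclosingCircle((P[:,:2]*1000).astype(np.float32)); print("pad",c,np.median(P[:,2]),len(P), (np.array(c[0])/1000-mouth)@d-0.008,(np.array(c[0])/1000-mouth)@n)
    k=(z>0.036)&(z<0.047)&(a>-0.02)&(a<0.04)&(abs(b)<0.06); print("bar top z",np.median(z[k])); rect(W[k],"bar"); print("bar a range",np.percentile(a[k],[2,5,50,95,98]),"b",np.percentile(b[k],[1,99]))
def gauge2(p,c,psi=0.0):
    W=cloud(p); d=np.array([np.cos(psi),np.sin(psi)]); n=np.array([-d[1],d[0]])
    a=(W[...,:2]-c)@d; b=(W[...,:2]-c)@n; z=W[...,2]
    k=(abs(a)<0.13)&(abs(b)<0.03)&(z>0.0045)&(z<0.0095)
    k=cv2.morphologyEx(k.astype(np.uint8),cv2.MORPH_OPEN,np.ones((3,3)))>0
    rect(W[k],"blade")
if __name__=="__main__":
    p=np.load("pics/w0.npy",allow_pickle=True).item(); plate2(p); gauge2(p,(0.4612,-0.1465))
    p=np.load("pics/top0.npy",allow_pickle=True).item(); print("TOP"); plate2(p)
E
python3 fit2.py
```

```text
plate 4972 c [533.715  132.4838] sz [164.8356 105.6337] ang 20.0
yaw 19.81267853112404 19.546405756110765 b mid -0.0007023265861725473 width 0.1035667329869923 a min -0.10982171837461112 -0.11044956681865815
pad ((567.0763549804688, 144.5910186767578), 15.94540023803711) 0.06098851476712213 364 -0.00046450576971035756 6.711406844253425e-05
bar top z 0.04339452521401093
bar 389 c [567.2393 144.3429] sz [16.7272 85.8982] ang 19.7
bar a range [-0.0006 -0.0004  0.0025  0.0135  0.0145] b [-0.0429  0.0415]
blade 963 c [ 501.7957 -148.8691] sz [ 28.5502 119.1186] ang 88.55
TOP
plate 9 c [492.9091 117.3534] sz [7.5695 7.5553] ang 1.62Traceback (most recent call last):
  File "fit2.py", line 27, in <module>
    p=np.load("pics/top0.npy",allow_pickle=True).item(); print("TOP"); plate2(p)
                                                                       ~~~~~~^^^
  File "fit2.py", line 16, in plate2
    print("yaw",np.degrees(ps+np.arctan(np.polyfit(ed[:,0],ed[:,1],1)[0])),np.degrees(ps+np.arctan(np.polyfit(ed[:,0],ed[:,2],1)[0])),"b mid",(ed[:,1]+ed[:,2]).mean()/2,"width",(ed[:,2]-ed[:,1]).mean(),"a min",np.percentile(A,0.5),A.min())
                                                   ~~^^^^^
IndexError: too many indices for array: array is 1-dimensional, but 2 were indexed
```

```bash
python3 - <<'E'
from h import *
np.set_printoptions(precision=4,suppress=True)
ps=np.radians(-1.3); g=[0.4616,-0.1472]
robot.move_to([*g,0.11],q(ps))
robot.move_straight([*g,0.013],max_speed=0.12,stop_force=10)
print(get_obs()["tool_pos"],get_obs()["time"])
grip(0.0,50); print("open",get_obs()["opening"],get_obs()["ft_force"])
robot.move_straight([*g,0.10],max_speed=0.2)
m=np.array([0.5595,0.1419]); y=np.radians(19.7); d=np.array([np.cos(y),np.sin(y)])
robot.move_straight([*(m-0.120*d),0.10],q(y),max_speed=0.25)
robot.wait(0.2)
p=capture("wrist"); cv2.imwrite("pics/w1.png",p["frame"]); np.save("pics/w1.npy",p,allow_pickle=True)
o=get_obs(); print(o["time"],o["tool_pos"],o["opening"],o["qpos"],o["ft_force"])
p=capture("scene"); cv2.imwrite("pics/s1.png",cv2.resize(p["frame"][140:300,190:400],None,fx=3.5,fy=3.5))
E
```

```text
[ 0.4623 -0.147   0.0137] 5.6083
open 0.13602923543508924 [-0.3299  0.1487  3.9005]
8.25 [0.4466 0.1006 0.1   ] 0.13474134405138322 [ 0.654   0.1363 -0.6302 -0.0001 -0.8044 -1.8825] [ 0.4083 -0.3245 -1.3415]
```

View pics/w1.png

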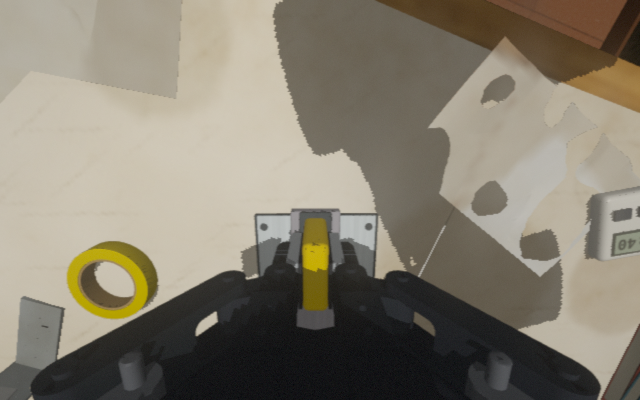

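View pics/s1.png

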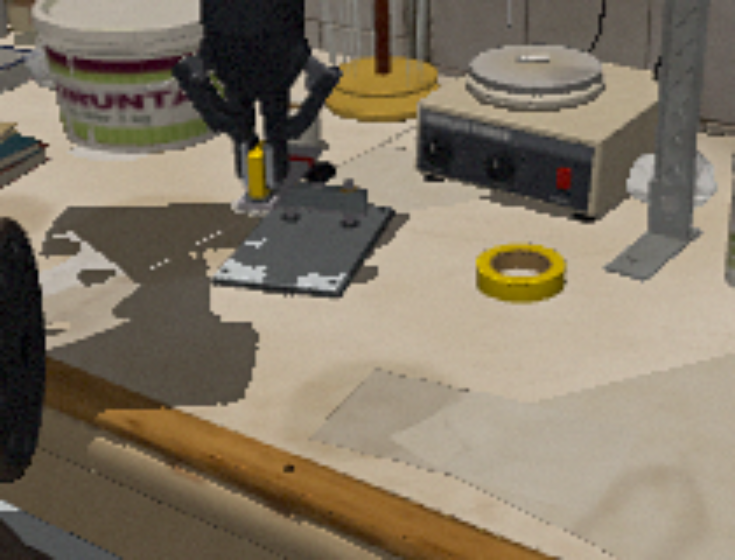

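The gauge is held upright and centred (grip at px (316,265), blade rear end at (315,212)). I'll measure how it sits in the jaws from the depth data.

```bash
python3 - <<'E'
from h import *
np.set_printoptions(precision=4,suppress=True)
p=np.load("pics/w1.npy",allow_pickle=True).item(); W=cloud(p)
y=np.radians(19.7); d=np.array([np.cos(y),np.sin(y)]); n=np.array([-d[1],d[0]]); t=np.array([.4466,.1006])
a=(W[...,:2]-t)@d; b=(W[...,:2]-t)@n; z=W[...,2]
hsv=cv2.cvtColor(p["frame"],cv2.COLOR_BGR2HSV)
k=(z>0.085)&(z<0.1)&(abs(b)<0.03)&(a<-0.005)&(hsv[...,1]<60)
k=cv2.morphologyEx(k.astype(np.uint8),cv2.MORPH_OPEN,np.ones((2,2)))>0
print(k.sum(),"z",np.percentile(z[k],[5,50,95]),"a",np.percentile(a[k],[0,1,5,50,99]),"b",np.percentile(b[k],[0,1,99,100]))
v,u=np.nonzero(k); print(u.min(),u.max(),v.min(),v.max())
for x0 in np.arange(-0.024,-0.008,0.003):
    s=k&(abs(a-x0)<0.0015)
    if s.sum(): print(x0,b[s].min(),b[s].max(),np.median(z[s]))
g=(hsv[...,1]>120)&(hsv[...,0]>18)&(hsv[...,0]<35)&(z>0.1)&(abs(b)<0.02)&(abs(a)<.03)
print("grip",g.sum(),"a",a[g].min(),np.percentile(a[g],2),a[g].max(),"b",np.percentile(b[g],[2,98]),"z max",np.percentile(z[g],98))
E
```

```text
898 z [nan nan nan] a [nan nan nan nan nan] b [nan nan nan nan]
291 340 209 234
-0.021 -0.01259430455133624 0.01372233209484311 0.09266525991415112
-0.018000000000000002 -0.013015129119260244 0.013811281427054596 0.09565881114856421
-0.015000000000000003 -0.013063097036245606 0.013867870513173201 0.09424836745665438
-0.012000000000000004 -0.013139398311717504 0.013875683552387977 0.09426637754389151
-0.009000000000000005 -0.013231925983723926 0.01403472594211313 0.09388768354214139
grip 2317 a -0.01778748674634589 -0.017252060744589102 0.016489930325075976 b [-0.0054  0.0059] z max 0.13244278148170555
```

```bash
python3 - <<'E'
from h import *
np.set_printoptions(precision=4,suppress=True)
m=np.array([0.5595,0.1419]); y=np.radians(19.7); d=np.array([np.cos(y),np.sin(y)])
P=m-0.120*d
robot.move_straight([*P,0.032],max_speed=0.15)
robot.wait(0.1)
print(robot.move_straight([*P,0.018],max_speed=0.02,stop_force=4)); o=get_obs(); print(o["tool_pos"],o["ft_force"],o["time"])
z=o["tool_pos"][2]
p=capture("scene"); cv2.imwrite("pics/s2.png",cv2.resize(p["frame"][150:240,230:350],None,fx=5,fy=5,interpolation=cv2.INTER_CUBIC))
p=capture("wrist"); cv2.imwrite("pics/w2.png",p["frame"])
E
```

```text
True
[0.4466 0.1015 0.023 ] [-1.0424  0.1235  5.4723] 9.5083
```

View pics/s2.png

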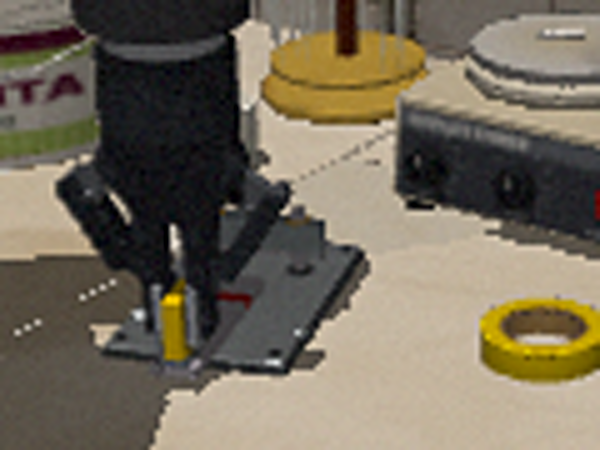

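View pics/w2.png

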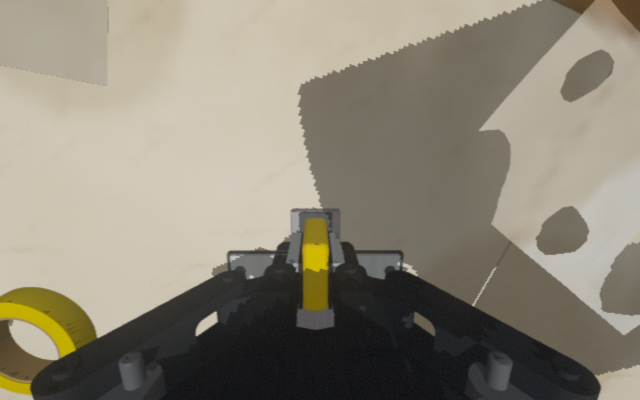

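The blade is flat on the plate and lined up with the gap (band at about (233,298) in the zoomed scene view). Next is the slide.

```bash
python3 - <<'E'
from h import *
np.set_printoptions(precision=4,suppress=True)
m=np.array([0.5595,0.1419]); y=np.radians(19.7); d=np.array([np.cos(y),np.sin(y)])
P=m-0.0695*d
print(robot.move_straight([*P,0.0235],max_speed=0.035,stop_force=12)); o=get_obs(); print(o["tool_pos"],(o["tool_pos"][:2]-m)@d,o["ft_force"],o["time"],o["opening"])
p=capture("scene"); cv2.imwrite("pics/s3.png",cv2.resize(p["frame"][150:240,230:350],None,fx=5,fy=5,interpolation=cv2.INTER_CUBIC))
for t in ["yellow_gauge_band","gap_mouth","knife_pad"]:
    for r in nets.mark_of(p,t)[:2]: print(t,np.array(r["xy"]),round(r["conf"],2),at_depth(p,r["xy"]))
E
```

```text
True
[0.4466 0.1015 0.023 ] -0.1199187801033866 [-1.4515  1.7415  5.7061] 9.925 0.13099889747872337
yellow_gauge_band [276.8 211.2] 0.78 [0.5034 0.1129 0.017 ]
gap_mouth [278.5 204.6] 0.69 [0.5416 0.1369 0.017 ]
gap_mouth [455.8 241.7] 0.16 [ 0.6188 -0.3673  0.0116]
knife_pad [281.7 187.5] 0.42 [0.4576 0.0535 0.121 ]
```

View pics/s3.png

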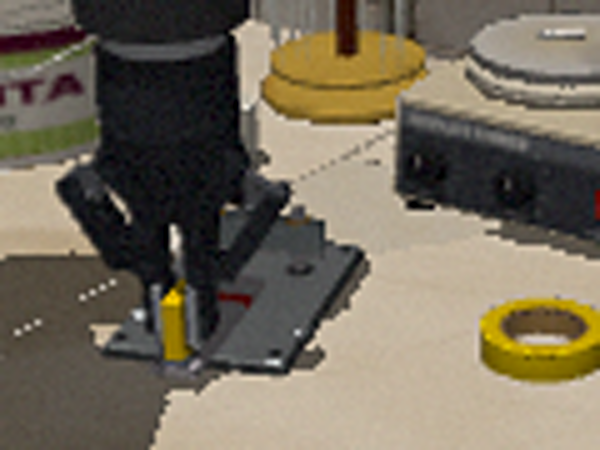

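```bash
python3 - <<'E'
from h import *
np.set_printoptions(precision=4,suppress=True)
m=np.array([0.5595,0.1419]); y=np.radians(19.7); d=np.array([np.cos(y),np.sin(y)])
def st(): o=get_obs(); print(o["tool_pos"],(o["tool_pos"][:2]-m)@d,o["ft_force"],o["wrist_torque"],o["time"])
st()
robot.move_straight([*(m-0.120*d),0.0240],max_speed=0.02); robot.wait(.1); st()
for a in (-0.112,-0.1):
    print(robot.move_straight([*(m+a*d),0.0240],max_speed=0.03,stop_force=15)); st()
E
```

```text
[0.4466 0.1015 0.023 ] -0.11991963924098356 [-1.5131  1.0191  5.5965] [0.4661 0.4401 0.0773] 10.125
[0.4462 0.1012 0.0237] -0.12033075865465981 [-0.7763  0.0867 -1.7176] [0.0038 0.0419 0.0326] 10.475
False
[0.4542 0.1042 0.0239] -0.11187750027453662 [ 0.1486  0.6904 -2.5716] [-0.0382  0.0168  0.0126] 10.8917
False
[0.4653 0.1081 0.0239] -0.10005038931543109 [-0.6336  0.6283 -0.6951] [-0.0653  0.0501 -0.054 ] 11.4417
```

```bash
python3 - <<'E'
from h import *
np.set_printoptions(precision=4,suppress=True)
m=np.array([0.5595,0.1419]); y=np.radians(19.7); d=np.array([np.cos(y),np.sin(y)])
def st(): o=get_obs(); print(o["tool_pos"],(o["tool_pos"][:2]-m)@d,o["ft_force"],o["wrist_torque"],o["time"])
for a in (-0.085,-0.0695):
    print(robot.move_straight([*(m+a*d),0.0237],max_speed=0.03,stop_force=15)); st()
robot.wait(.1); st()
p=capture("scene"); cv2.imwrite("pics/s4.png",cv2.resize(p["frame"][150:240,230:350],None,fx=5,fy=5,interpolation=cv2.INTER_CUBIC))
E
```

```text
False
[0.4793 0.1131 0.0236] -0.08516063648933765 [ 0.8799  0.2299 -1.6843] [-0.0176  0.0656  0.0238] 12.0917
False
[0.4939 0.1183 0.0236] -0.06968208433095369 [ 0.2734 -0.5121 -1.3595] [0.0041 0.0611 0.0023] 12.7583
[0.4939 0.1183 0.0236] -0.06973351062033603 [ 0.9916  0.4314 -1.6704] [-0.004  -0.0106  0.065 ] 12.8583
```

View pics/s4.png

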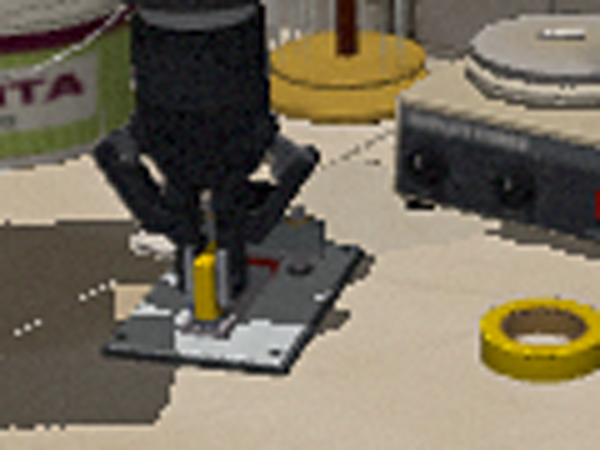

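```bash
python3 - <<'E'
from h import *
np.set_printoptions(precision=4,suppress=True)
m=np.array([0.5595,0.1419]); y=np.radians(19.7); d=np.array([np.cos(y),np.sin(y)]); n=np.array([-d[1],d[0]])
c=m-0.0697*d
robot.move_straight([*c,0.0230],max_speed=0.02,stop_force=4)
grip(0.45); o=get_obs(); print(o["time"],o["ft_force"],o["opening"])
robot.move_straight([*c,0.12],max_speed=0.15)
robot.move_to([*(m-0.10*d-0.10*n),0.20],q(y)); robot.wait(.15)
p=capture("wrist"); cv2.imwrite("pics/w5.png",p["frame"]); np.save("pics/w5.npy",p,allow_pickle=True)
for t in ["yellow_gauge_grip","yellow_gauge_band","gap_mouth","knife_pad"]:
    for r in nets.mark_of(p,t)[:2]: X=at_depth(p,r["xy"]); print(t,np.array(r["xy"]),round(r["conf"],2),X,(X[:2]-m)@d,(X[:2]-m)@n)
print(get_obs()["time"])
E
```

```text
13.5333 [ 0.404   0.5196 -0.2606] 0.45193865346611073
yellow_gauge_grip [404.1 210.7] 0.92 [0.4884 0.1121 0.0547] -0.0769759143442224 -0.00408659468293612
yellow_gauge_grip [17.  10.7] 0.23 [ 0.4346 -0.312   0.0325] -0.2706498850660835 -0.3852498901823217
yellow_gauge_band [394.  262.6] 0.97 [0.5601 0.1413 0.024 ] 0.00032528006657737247 -0.0007553687353421034
knife_pad [404.3 283.8] 0.61 [0.4802 0.045  0.2445] -0.10730666852595405 -0.06446334018724811
knife_pad [404.2 214.5] 0.35 [0.4921 0.1137 0.0553] -0.07291839382035883 -0.0038225622456665477
15.325
```

View pics/w5.png

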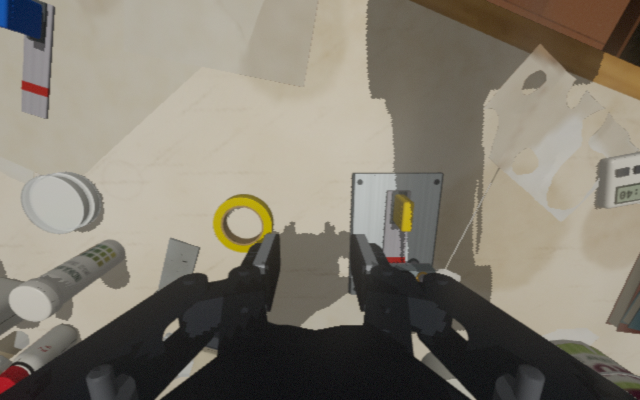

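The gauge lies in the gap, with the grip at (403,212) and the red band at (397,261) right at the knife edge. I'll measure the depth.

```bash
cat > meas.py <<'E'
from fit2 import *
def meas(f):
    p=np.load(f,allow_pickle=True).item(); W=cloud(p)
    m=np.array([0.5595,0.1419]); y=np.radians(19.7); d=np.array([np.cos(y),np.sin(y)]); n=np.array([-d[1],d[0]])
    a=(W[...,:2]-m)@d; b=(W[...,:2]-m)@n; z=W[...,2]; hsv=cv2.cvtColor(p["frame"],cv2.COLOR_BGR2HSV)
    bl=(abs(z-.017)<.002)&(a>-.12)&(a<0.002)&(abs(b)<.025); print("blade a",np.percentile(a[bl],[0,1,99,100])); 
    for x0 in (-.085,-.08,-.075,-.045,-.03,-.02,-.01):
        s=bl&(abs(a-x0)<.003); print(x0,b[s].min() if s.any() else 0,b[s].max() if s.any() else 0,s.sum())
    g=(z>.051)&(z<.060)&(a<-.03)&(a>-.11)&(abs(b)<.025); print("griptop z",np.median(z[g]),"a",a[g].min(),a[g].max(),"b",b[g].min(),b[g].max())
    r=((hsv[...,0]<8)|(hsv[...,0]>172))&(hsv[...,1]>130)&(abs(a)<.03)&(abs(b)<.03); print("red a",np.percentile(a[r],[0,2,50,98,100]),"z",np.percentile(z[r],[2,50,98]),r.sum())
    k=(z>0.026)&(z<0.047)&(abs(a)<.025)&(abs(b)<.05); print("knife face a",np.percentile(a[k],[1,5,25,50]),k.sum())
    s=(z>0.035)&(z<0.063)&(abs(a-.008)<.02)&(abs(b)<.05); print("top z",np.histogram(z[s],bins=np.arange(.034,.066,.002)))
if __name__=="__main__":
    import sys; meas(sys.argv[1])
E
python3 meas.py pics/w5.npy
python3 - <<'E'
from h import *
im=cv2.imread("pics/w5.png")[165:300,345:455]; cv2.imwrite("pics/w5z.png",cv2.resize(im,None,fx=4.4,fy=4.4,interpolation=cv2.INTER_CUBIC))
E
```

```text
blade a [-0.0898 -0.0894  0.0017  0.002 ]
-0.085 -0.014283087102767865 0.014087039368366333 47
-0.08 -0.014293817894492649 0.013401372166169843 36
-0.075 -0.014293817894492649 -0.006422991994962295 25
-0.045 -0.014403038832212911 0.003020199823140466 60
-0.03 -0.013596689810451609 0.012858226773084945 96
-0.02 -0.014077052485975568 0.013627385581055185 99
-0.01 -0.013487730704379712 0.013114557905398935 90
griptop z 0.054196997654118846 a -0.08678632756243514 -0.05335606837045092 b -0.006617678541057866 0.005868458202541387
red a [-0.0045 -0.0043 -0.0005  0.0034  0.0037] z [0.0158 0.0171 0.0183] 102
knife face a [-0.0003  0.      0.0004  0.0007] 365
top z (array([13, 30, 32, 27, 62, 51,  8,  9,  8,  0,  7,  7, 10, 74,  4]), array([0.034, 0.036, 0.038, 0.04 , 0.042, 0.044, 0.046, 0.048, 0.05 ,
       0.052, 0.054, 0.056, 0.058, 0.06 , 0.062, 0.064]))
```

View pics/w5z.png

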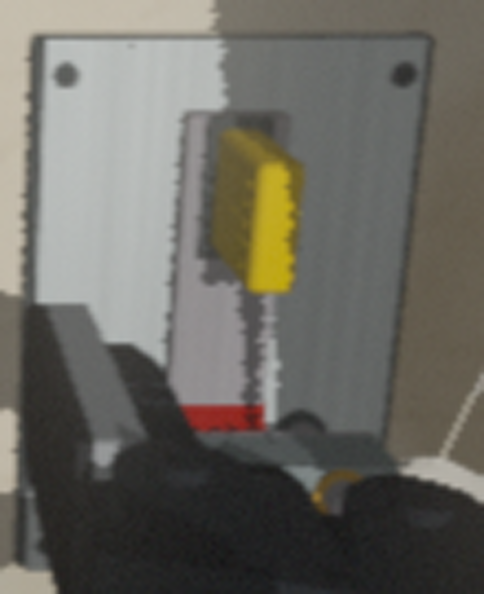

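Depth is right: blade rear at −90 mm, so the band centre is within about 0.5 mm of the knife's front face. Now I'll shut the gripper and press the pad.

```bash
python3 - <<'E'
from h import *
np.set_printoptions(precision=4,suppress=True)
m=np.array([0.5595,0.1419]); y=np.radians(19.7); d=np.array([np.cos(y),np.sin(y)])
def st(): o=get_obs(); print(o["tool_pos"],o["ft_force"],o["time"])
c=m+0.008*d
grip(0.0,20)
robot.move_to([*c,0.11],q(y)); st()
robot.move_straight([*c,0.068],max_speed=0.1); robot.wait(.15); st()
print(robot.move_straight([*c,0.050],max_speed=0.012,stop_force=18)); st()
robot.wait(.3); st()
robot.move_straight([*c,0.11],max_speed=0.08); st()
n=np.array([-d[1],d[0]])
robot.move_to([*(m-0.10*d-0.10*n),0.20],q(y)); robot.wait(.15)
p=capture("wrist"); cv2.imwrite("pics/w6.png",p["frame"]); np.save("pics/w6.npy",p,allow_pickle=True)
st()
E
python3 meas.py pics/w6.npy
```

```text
[0.5669 0.1448 0.1094] [ 0.0489 -0.6137  0.4503] 16.5
[0.5676 0.1448 0.069 ] [-0.0245 -0.7278  0.1999] 17.2167
True
[0.5671 0.1446 0.0549] [-2.1557  0.8488  6.1589] 18.2917
[0.5671 0.1446 0.0549] [-1.4251  0.0841  5.9962] 18.5917
[0.5667 0.1444 0.1096] [-0.6597 -0.4984 -0.6878] 19.4333
[0.4991 0.0145 0.1991] [0.5854 0.936  0.0489] 20.3583
blade a [-0.09   -0.0896  0.0009  0.0015]
-0.085 -0.014515790342583403 0.013560852416016836 61
-0.08 -0.014444421953897191 0.013231261180794549 33
-0.075 -0.014229721734287234 -0.006177693706682477 30
-0.045 -0.014282030437402235 0.00294101993063465 62
-0.03 -0.014573985473839958 0.013817023053976873 111
-0.02 -0.014448795699254561 0.01331724161161042 95
-0.01 -0.014781497669622027 0.013220536143632246 99
griptop z 0.0541013953867315 a -0.08644867810734422 -0.05309625058770917 b -0.006346594156038318 0.005776697457268931
red a [-0.0037 -0.0035 -0.0015  0.0005  0.0006] z [0.0158 0.0173 0.0186] 65
knife face a [-0.0001  0.0002  0.0007  0.0017] 687
top z (array([ 54, 275,  51,   7,  10,  10,   9,  18,  60,  77,  99,   3,   0,
         0,   0]), array([0.034, 0.036, 0.038, 0.04 , 0.042, 0.044, 0.046, 0.048, 0.05 ,
       0.052, 0.054, 0.056, 0.058, 0.06 , 0.062, 0.064]))
```

View pics/w6.png

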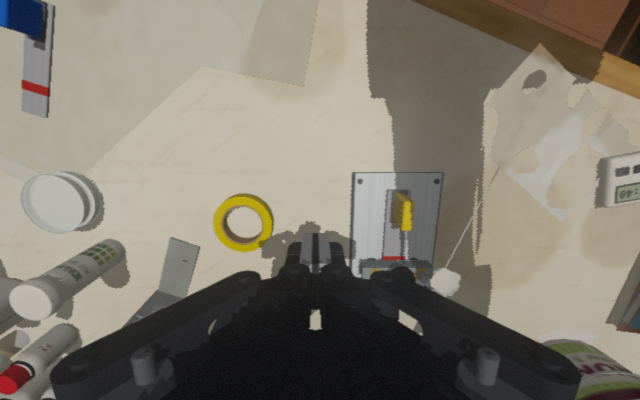

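The pad top now reads about 55 mm, which is knife ≈ 0.007. The band is at the edge, px (397,259). I'll do a second, firmer press to confirm it is seated on the blade.

```bash
python3 - <<'E'
from h import *
np.set_printoptions(precision=4,suppress=True)
m=np.array([0.5595,0.1419]); y=np.radians(19.7); d=np.array([np.cos(y),np.sin(y)]); n=np.array([-d[1],d[0]])
def st(): o=get_obs(); print(o["tool_pos"],o["ft_force"],o["time"])
c=m+0.008*d
robot.move_to([*c,0.10],q(y))
robot.move_straight([*c,0.060],max_speed=0.1); robot.wait(.15); st()
print(robot.move_straight([*c,0.050],max_speed=0.008,stop_force=8)); st()
print(robot.move_straight([*c,0.050],max_speed=0.008,stop_force=14)); st()
robot.move_straight([*c,0.11],max_speed=0.08)
robot.move_to([*(m-0.10*d-0.10*n),0.20],q(y)); robot.wait(.15)
p=capture("wrist"); cv2.imwrite("pics/w7.png",p["frame"]); np.save("pics/w7.npy",p,allow_pickle=True)
W=cloud(p); a=(W[...,:2]-m)@d; b=(W[...,:2]-m)@n; z=W[...,2]
k=(np.hypot(a-.008,b)<.012)&(z>.05)&(z<.065); print("pad z",np.percentile(z[k],[50,90]),k.sum())
s=capture("scene"); cv2.imwrite("pics/s7.png",s["frame"]); st()
E
python3 meas.py pics/w7.npy | grep -E "red|blade|grip|face"
python3 - <<'E'
import cv2
a=cv2.imread("pics/w7.png")[165:300,345:455]; b=cv2.imread("pics/s7.png")[150:285,230:490]
cv2.imwrite("pics/fin.png",cv2.resize(cv2.hconcat([a,b]),None,fx=2.1,fy=2.1,interpolation=cv2.INTER_CUBIC))
E
```

```text
[0.5676 0.1448 0.061 ] [0.8432 0.2687 0.366 ] 21.8
True
[0.567  0.1446 0.0549] [-1.5811 -0.5238  4.9027] 22.55
True
[0.5671 0.1446 0.0549] [-0.995  -0.253   6.3468] 22.8417
pad z [0.0544 0.0552] 73
[0.4991 0.0145 0.1991] [-0.2589  0.3571  0.6406] 24.6667
blade a [-0.0898 -0.0896  0.0009  0.0014]
griptop z 0.054194002071957056 a -0.08653564603718476 -0.053351481456819026 b -0.006506032044760758 0.005677515967881725
red a [-0.0035 -0.0034 -0.0016  0.0003  0.0004] z [0.0162 0.0173 0.0189] 65
knife face a [-0.      0.0003  0.0007  0.0017] 683
```

View pics/fin.png

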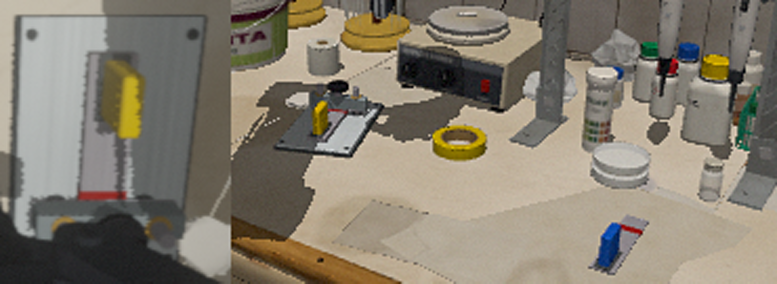

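The gauge is nipped with the band at the knife's face, the pad doesn't go any lower, and everything else is where it was. Handing in.

```bash
python3 -c "
from h import *
print(job.job_done())"
```

```text
the job is handed in; nothing more can be done
None
```

The yellow gauge is nipped under the knife with its red band at the knife's front face, and I handed the job in at about 25 s. `job_done` gave no verdict, so this rests on my own checks.

**What I did:** I took the gauge by its grip, laid the blade on the plate and slid it straight in. I then released it and pressed the knife down by its black pad with the shut fingers.

**Last checks:**
- **Depth:** the blade's rear end is 90 mm in front of the knife's front face, so the band's centre is within about 0.5 mm of that face.
- **Knife:** the pad top is at about 55 mm, so the knife is about 7 mm down, which is the yellow gauge's stop. A second press stopped at the same height and the gauge did not move.
- **Surroundings:** in the last pictures the blue gauge and the other bench items look unmoved, by eye only. The robot is clear of everything.

**What went wrong or disagreed:**
- The first slide stopped at once on its 12 N force limit. I raised the gauge by under 1 mm, and the slide then ran with little force. The blade was therefore only lightly on the plate, or just clear of it, during the slide. I pressed it down again before letting go.
- Some network marks were wrong, such as the knife pad when the fingers hid it. I used the depth data for those instead.

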